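Fetch the blocked lens from behind the bottles

ROBOT

A 6-joint arm with a two-finger parallel gripper is mounted at the origin on the work surface. World frame = base frame: x ahead of the robot, y to its left, z up, the work surface at z = 0. Lengths are in m, angles in degrees, forces in N, time in s.
With the tool pointing down it reaches from about 0.35 to 0.875 m from the base axis. Payload 4.2 kg.
Tool frame: the origin (TCP) lies on the front face of the gripper's body, between the roots of the fingers; the fingertips stand 70 mm ahead of it and the grasp point (between the pads) lies 51 mm ahead of it (r.nose_length is the distance from the TCP to the fingertips, in m); z points along the fingers, y is the direction in which the jaws open and shut (so a half turn about z gives the same grasp; the last joint's range is limited). The gripper opens to 87 mm and grips with 3 to 60 N. Pads are 19 mm wide; open, the fingers measure 117 mm over their backs; the gripper's body (75 mm by 190 mm) begins 51 mm behind the grasp point.
Start: joints at [77.899, 22.042, 0.453, 0, -68.411, -14.817], TCP at [0.283, 0.557, 0.292] pointing down, gripper open.
Joint ranges: [-179.83, 179.83], [-69.29, 118.12], [-61.27, 80.66], [-181.25, 117.63], [-171.15, -9.14], [-177.46, 177.46]. Speed limits (degrees/s): [159.86, 159.86, 180, 180, 180, 180].

INTERFACE

Orientations are given as a 3x3 rotation matrix whose columns are the frame's x, y, z axes.
In Python, from station import telemetry, capture, order, r gives the robot as it stands.
- The arm moves only by the tool drive_tool, never from a script. Its argument "series" is a list of rows, each a list of 4 numbers: the shift along the tool's x, y, z as a fraction of full scale, then the turn about the tool's z as a fraction of full scale. In form: [[dx, dy, dz, turn], ...]. A call has 1 to 10 rows; each row is the pose to reach, as a shift and turn from the pose commanded when the call began, along the tool's axes at that moment; what a row does not reach only later rows make up. Full scale, the value 1, is 0.12 m for a shift and 2 rad for a turn. A row lasts 1/8 s, in which the tool goes at most 62.5 mm and 10.7 degrees, less where a joint would pass 70% of its speed; a pose out of reach is approached as far as the arm can. A call with a number of a shift or a turn outside -1 to 1 is refused whole. A call with a gripper value outside its range is refused whole. "fingers" is the finger opening in mm, from 0 to 87, set as the call begins (left out, the last holds). The fingers move at their own pace and stop on an object; the grip force is fixed at half the most. Time passes only in rows, so rows that repeat a pose let the fingers close. It gives the time, the measured TCP pose, the force and the opening at its end, in the units of the state.
- telemetry.sense(): the state, without advancing time (a new reading comes with each control period).
- capture(name): name is "side" or "top" or "wrist"; returns a dict with "color" (384x512x3 uint8, blue, green, red), "fx", "fy", "cx", "cy" (pixels), "eye" and "attitude" of the camera in the world; the wrist camera has in their place "mount" (4x4, takes a point from camera to tool coordinates, whose origin is the TCP and whose axes are the flange's). Camera axes: x right, y up, looking along -z (the intrinsics and any distortion apply to the point x, -y, -z); pixel columns grow to the right and rows downward; lengths in m; the calibration is good to about 2 mm. A picture is of the moment at which its call begins: read the wrist's pose just before it. There is no depth.
- order.finish_job(): hands the job in, once; it reports no verdict.
The state is a dict: "time_s": time; "joints": joint angles; "joint_velocities": joint speeds; "effort": joint torques, N m; "tcp_pos": TCP position; "ee_rot": TCP orientation; "wrist_force": force on the tool from outside, world axes, zero at the start; "moment": the same for the moment, N m; "gripper_width": opening from 0.0 (shut) to 1.0 (fully open).
Only numpy, scipy, OpenCV 4.12 (cv2) and the standard library are available. Lean on these libraries where they do the work, as an engineer would, in place of code of your own. Each camera call takes 0.05 s, during which the arm holds its last target. There are 200 camera calls.

TASK

Stand both bottles from the grey tray on the dark mat so that the lens behind them is free, then set the lens, hub up, centred on the round black pad of the centring stand while the bottles wait on the mat. Finally stand each bottle back in the tray where it stood at the start (which bottle was on which side matters). Keep the bottles upright and leave the spectacle case, the spectacles and the screwdriver alone.

Things in the scene. Friction and masses are not known exactly. Their poses are not given: they have to be found in the camera images.
- round_bottle_center (a point): round bottle, loose, about 160 g: white cylinder 48 mm in diameter to 108 mm high with a paper label band, a short cone to 118 mm, then a black cylindrical cap 30 mm in diameter from 118 to 150 mm, best gripped by the cap. The point lies on its axis, 75 mm above its underside (half-way up); z is up along the bottle
- square_bottle_center (a point): square bottle, loose, about 150 g: white body 44 x 44 mm, 98 mm high with a paper label band, then a black cylindrical cap 30 mm in diameter from 98 to 130 mm, best gripped by the cap. The point lies on its axis, 65 mm above its underside (half-way up); x and y are normal to the sides, z is up
- lens_center (a point): blocked spectacle lens, loose, about 60 g: round clear glass disc 56 mm in diameter and 8 mm thick lying flat, with a black cylindrical hub 20 mm in diameter standing on its middle from 8 to 40 mm above its underside; grip the hub. The point lies on its axis, 20 mm above its underside; z is up along the hub. It stands in the tray behind the two bottles, 65 to 80 mm from each bottle's axis, and the taller bottles leave little room for a gripper
- tray: fixed shallow grey plastic tray, 180 x 180 mm, 12 mm high outside, wall 4 mm, floor 4 mm thick, on the counter. Origin at the centre of its underside; the bottles stand side by side along its y (about 78 mm apart, on either side) and the lens on its +x side, beyond them
- mat: fixed dark rubber mat, the side area for parking the bottles: 150 mm along its x, 190 mm along its y, 4 mm thick. Origin at the centre of its underside
- pad (a point): centre of the top face of the round black pad (72 mm in diameter, 8 mm thick, flat, without a rim) on the fixed centring stand, a white block 110 x 110 x 22 mm with two small black knobs on its -x side; the pad's top is 30 mm above the counter; z is up
- case: blue spectacle case, loose bystander, 60 x 160 x 36 mm, long along its y; origin at the centre of its underside. Leave alone
- spectacles: pair of spectacles, loose bystander, about 135 x 145 mm and 37 mm high, its arms reaching 120 mm from the origin along its own -x; origin under the middle of the rims, on the counter. Leave alone
- screwdriver: screwdriver, loose bystander, 150 mm long along its own x, lying on the counter. Leave alone
There are look-alikes about, which are no part of the job. There is more than one size of the mat; the one meant has the size given above.

How it is judged (in metres and radians):
On the way, in this order (a step that is already met when the one before it is completed fails the run):
1. both bottles stand released on the mat, the lens still in the tray (x of round_bottle_center in the frame of mat between -0.075 and 0.075 m and y of round_bottle_center in the frame of mat between -0.095 and 0.095 m and angle between each of round_bottle_center, square_bottle_center's own z axis and vertical below 0.12 rad and height (world z) of round_bottle_center below 0.087 m and contact force between each of round_bottle, square_bottle and the fingers below 0.1 N and linear speed of each of round_bottle, square_bottle below 0.02 m/s and x of square_bottle_center in the frame of mat between -0.075 and 0.075 m and y of square_bottle_center in the frame of mat between -0.095 and 0.095 m and height (world z) of square_bottle_center below 0.077 m and x of lens_center in the frame of tray between -0.09 and 0.09 m and y of lens_center in the frame of tray between -0.09 and 0.09 m), for 0.2 s.
2. the lens lies hub up on the pad, released, the bottles still on the mat (horizontal distance between lens_center and pad below 0.012 m and z of lens_center in the frame of pad between 0.014 and 0.026 m and angle between each of lens_center, round_bottle_center, square_bottle_center's own z axis and vertical below 0.12 rad and contact force between each of lens, round_bottle, square_bottle and the fingers below 0.1 N and linear speed of each of lens, round_bottle, square_bottle below 0.02 m/s and x of round_bottle_center in the frame of mat between -0.075 and 0.075 m and y of round_bottle_center in the frame of mat between -0.095 and 0.095 m and height (world z) of round_bottle_center below 0.087 m and x of square_bottle_center in the frame of mat between -0.075 and 0.075 m and y of square_bottle_center in the frame of mat between -0.095 and 0.095 m and height (world z) of square_bottle_center below 0.077 m), for 0.2 s.
At the end, for the whole second after the job is handed in: The lens lies flat, hub up, within 12 mm of the pad's centre; each bottle stands upright within 15 mm of where it stood at the start; all released and at rest (horizontal distance between lens_center and pad below 0.012 m and z of lens_center in the frame of pad between 0.014 and 0.026 m and angle between each of lens_center, round_bottle_center, square_bottle_center's own z axis and vertical below 0.12 rad and contact force between each of lens, round_bottle, square_bottle and the fingers below 0.1 N and linear speed of each of lens, round_bottle, square_bottle below 0.02 m/s and distance of each of round_bottle_center, square_bottle_center from where it was at the start of the episode below 0.015 m); the robot touches nothing.
It fails at once if a bystander is moved by more than 20 mm (distance of any of case, spectacles, screwdriver from where it was at the start of the episode above 0.02 m).
It fails at once if a bottle is knocked over or laid down (angle between any of round_bottle_center, square_bottle_center's own z axis and vertical above 0.8 rad).
It also fails if it takes over 128 s, if anything falls off the work surface, if the arm or the gripper's body presses on something with over 40 N, if the wrist force passes 120 N, or if a joint passes its speed limit or range.

## Working session

There is one attempt and no reset: what is moved stays moved. The work goes in short steps, Python scripts to look and compute and a tool call to move; the robot and the scene stay as the last step left them, time stands still between calls to the robot, and variables do not carry over. Pictures are saved under pics/ and viewed, about 12 in all and at most 16, crops included, and the job is handed in when it is done.

Besides the shell and the picture viewer there is one more tool, called after ">>>" as name([rows], argument=value, ...), one row to a line, values as JSON. drive_tool: Moves the arm, as the interface text tells. Shift numbers are shares of 0.12 m and turn numbers shares of 2 rad, none past 1 either way. Its arguments: {"type":"object","properties":{"series":{"type":"array","items":{"type":"array","items":{"type":"number","minimum":-1,"maximum":1}}},"fingers":{"type":"number"}},"required":["series"]}

```bash
ls; mkdir -p pics
cat > h.py <<'E'
import numpy as np, cv2
from station import telemetry, capture, order, r
def snap(n,f):
    s=telemetry.sense(); c=capture(n)
    cv2.imwrite(f'pics/{f}.png',c['color'])
    if 'mount' in c:
        T=np.eye(4);T[:3,:3]=s['ee_rot'];T[:3,3]=s['tcp_pos'];M=T@np.array(c['mount']);e,A=M[:3,3],M[:3,:3]
    else: e,A=np.array(c['eye']),np.array(c['attitude'])
    np.savez(f'pics/{f}.npz',e=e,A=A,k=[c['fx'],c['fy'],c['cx'],c['cy']])
    return c
def ray(f,u,v):
    d=np.load(f'pics/{f}.npz');fx,fy,cx,cy=d['k']
    w=d['A']@np.array([(u-cx)/fx,-(v-cy)/fy,-1]);return d['e'],w
def at(f,u,v,z):
    e,w=ray(f,u,v);return e+w*(z-e[2])/w[2]
def proj(f,p):
    d=np.load(f'pics/{f}.npz');fx,fy,cx,cy=d['k']
    q=d['A'].T@(np.array(p)-d['e']);return np.array([cx-fx*q[0]/q[2],cy+fy*q[1]/q[2]])
def tri(*obs):
    A=np.zeros((3,3));b=np.zeros(3)
    for f,u,v in obs:
        e,w=ray(f,u,v);w=w/np.linalg.norm(w);P=np.eye(3)-np.outer(w,w);A+=P;b+=P@e
    return np.linalg.solve(A,b)
E
python3 - <<'E'
from h import *
for n in('side','top','wrist'):
    c=snap(n,n+'0');print(n,{k:v for k,v in c.items() if k!='color'})
s=telemetry.sense();print(s)
i=[cv2.imread(f'pics/{n}0.png') for n in('side','top','wrist')]
cv2.imwrite('pics/top0x.png',cv2.resize(i[1],(800,600),interpolation=cv2.INTER_CUBIC))
E
```

```text
pics
side {'fx': 462.2397429383865, 'fy': 462.2397429383865, 'cx': 260.44299290459566, 'cy': 192.01395821235155, 'eye': array([ 0.08175364, -0.87728668,  0.66796169]), 'attitude': array([[ 0.88263229,  0.25253727, -0.39646584],
       [-0.47001299,  0.46169926, -0.7522776 ],
       [-0.00693015,  0.85032859,  0.52620648]])}
top {'fx': 452.5142230461468, 'fy': 452.5142230461468, 'cx': 260.56350599259457, 'cy': 196.7960354240384, 'eye': array([ 0.4651517 , -0.00396863,  1.01625256]), 'attitude': array([[-0.02527672,  0.99704444, -0.07254975],
       [-0.99967663, -0.0250081 ,  0.00460869],
       [ 0.00278074,  0.07264279,  0.99735415]])}
wrist {'fx': 305.112132130859, 'fy': 305.112132130859, 'cx': 254.7024303614477, 'cy': 192.49133171455347, 'mount': array([[ 2.04898588e-04,  9.58392314e-01,  2.85454253e-01,
         7.81694396e-02],
       [ 9.99999271e-01, -5.36170185e-04,  1.08235538e-03,
        -2.19749331e-04],
       [ 1.19037314e-03,  2.85453823e-01, -9.58391725e-01,
        -9.19188956e-02],
       [ 0.00000000e+00,  0.00000000e+00,  0.00000000e+00,
         1.00000000e+00]])}
{'time_s': 0.15, 'joints': array([ 7.78981331e+01,  2.20822089e+01,  3.98345971e-01, -1.95459343e-02,
       -6.84109506e+01, -1.48155644e+01]), 'joint_velocities': array([-0.02698811, -0.16868974,  0.24718694,  0.05850666,  0.0966806 ,
        0.02297304]), 'effort': array([-1.54411027e-03, -3.91051304e+01,  1.87586653e+01,  4.22232270e+00,
        1.23725701e-02, -1.39923800e-04]), 'tcp_pos': array([0.28278451, 0.55699928, 0.29140087]), 'ee_rot': array([[ 8.91602930e-01, -4.52817604e-01, -6.57086030e-04],
       [-4.52818066e-01, -8.91601588e-01, -1.55150858e-03],
       [ 1.16691452e-04,  1.68087002e-03, -9.99998581e-01]]), 'wrist_force': array([ 0.46242673, -0.10688088, -0.28446544]), 'moment': array([-0.01304723,  0.02690153, -0.01028706]), 'gripper_width': 1.0000082320137753}
```

View pics/top0x.png

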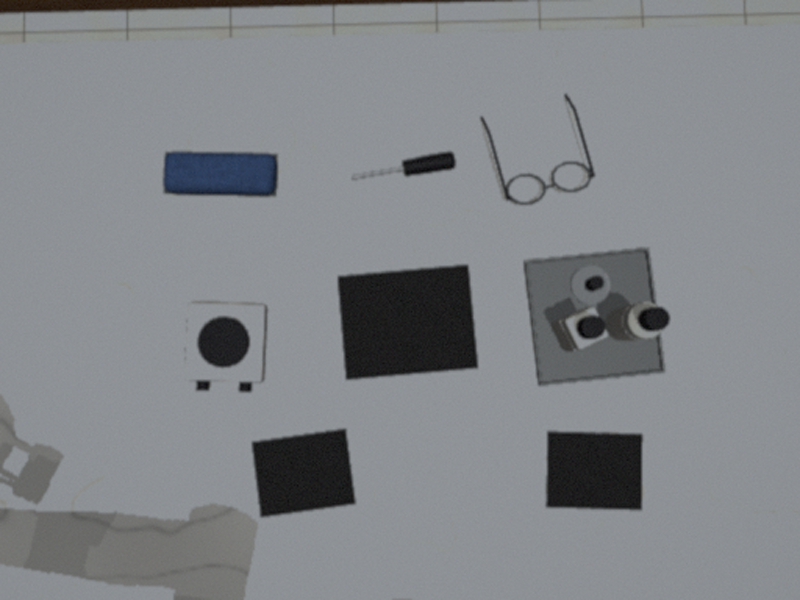

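View pics/side0.png

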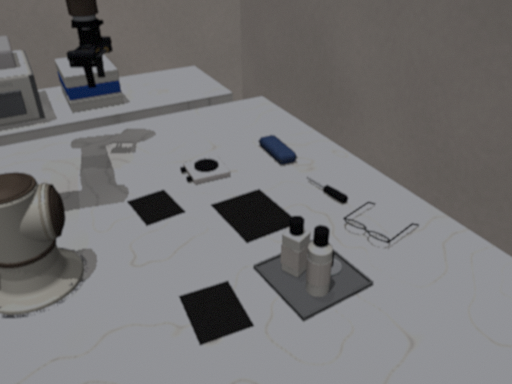

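Candidates for the mat, in 800 px top-view pixels: (408,322) measures about 190x150 mm, so it's the one. (303,472) and (595,470) are too small. The bottles show square cap (590,327), round cap (654,318) and the lens hub (594,284). In the side view the caps are at (297,224) and (321,233). Next is a close crop.

Run:
```python
from h import *
t=cv2.imread('pics/top0.png')[145:255,325:435]; s=cv2.imread('pics/side0.png')[200:310,250:360]
cv2.imwrite('pics/crop1.png',np.hstack([cv2.resize(a,(400,400),interpolation=cv2.INTER_CUBIC) for a in(t,s)]))
k=1/1.5625
for n,pts,z in(('mat',[(339,276),(467,266),(477,368),(347,379)],.004),('tray',[(525,261),(648,249),(663,371),(540,384)],.012),('mB',[(253,441),(345,430),(355,503),(262,516)],.004),('pad',[(223,342)],.03),('block',[(191,302),(267,304),(264,381),(190,380)],.022),('case',[(220,174)],.036)):
    P=np.array([at('top0',u*k,v*k,z)[:2] for u,v in pts]);print(n,P.round(3).tolist(),P.mean(0).round(4),[round(float(np.linalg.norm(P[i]-P[i-1])),3) for i in range(len(P))])
```

```text
mat [[0.587, 0.088], [0.597, -0.096], [0.45, -0.106], [0.439, 0.08]] [ 0.518  -0.0087] [0.148, 0.185, 0.147, 0.186]
tray [[0.601, -0.179], [0.614, -0.356], [0.439, -0.369], [0.425, -0.194]] [ 0.5196 -0.2743] [0.176, 0.178, 0.175, 0.175]
mB [[0.355, 0.214], [0.367, 0.084], [0.265, 0.072], [0.25, 0.203]] [0.3093 0.143 ] [0.105, 0.131, 0.103, 0.132]
pad [[0.495, 0.249]] [0.4952 0.249 ] [0.0]
block [[0.553, 0.296], [0.547, 0.189], [0.439, 0.194], [0.443, 0.298]] [0.4958 0.2441] [0.109, 0.107, 0.108, 0.103]
case [[0.732, 0.25]] [0.7315 0.2502] [0.0]
```

View pics/crop1.png

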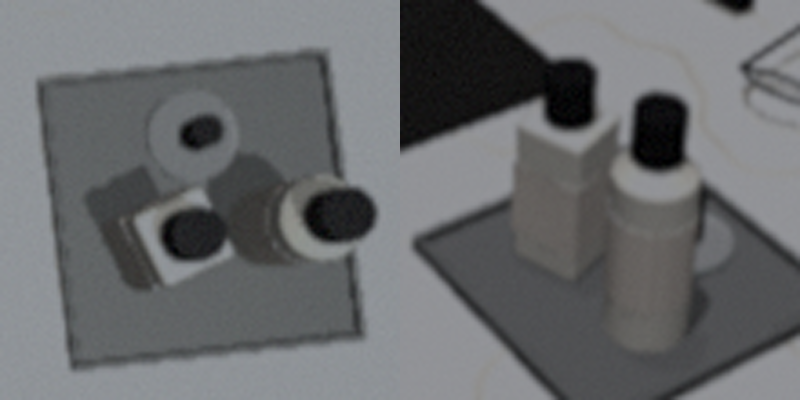

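The crop shows the round cap top at about (351,214), the square at (198,234) and the lens hub at (205,130) in the left half. In the side half, the round cap top is at (660,108) and the square at (570,73).

Run:
```python
from h import *
q=400/110
T=lambda u,v:('top0',325+u/q,145+v/q); S=lambda u,v:('side0',250+(u-400)/q,200+v/q)
for n,a,b,z in(('round',T(349,214),S(660,108),.154),('square',T(198,234),S(570,73),.134)):
    print(n,tri(a,b).round(4),at(*a,z).round(4),at(*b,z).round(4))
print('lens',at(*T(205,130),.044).round(4), 'disc',at(*T(194,139),.012).round(4))
# square face edges in top (z~.102): corners
P=[at(*T(u,v),.102) for u,v in((135,228),(200,190),(232,250))];print(np.round(P,4).tolist())
s=telemetry.sense();R=s['ee_rot']
for g in((.53,-.313),(.505,-.235)):
    d=R.T@(np.array([*g,.291])-s['tcp_pos']);print(d/.12)
```

```text
round [ 0.5067 -0.3142  0.1533] [ 0.5067 -0.3139  0.154 ] [ 0.5061 -0.315   0.154 ]
square [ 0.4992 -0.2401  0.1318] [ 0.4989 -0.2395  0.134 ] [ 0.4976 -0.2427  0.134 ]
lens [ 0.5641 -0.2704  0.044 ] disc [ 0.562  -0.2722  0.012 ]
[[0.5044, -0.2131, 0.102], [0.5247, -0.2502, 0.102], [0.4908, -0.2665, 0.102]]
[5.119745   5.53123786 0.01323536]
[4.63966265 5.04603383 0.01236377]
```

Heights agree (0.153 and 0.132), so I'm moving: first turn the tool to line up with the world axes and swing towards the tray.

>>> drive_tool([
  [0.2,0.2,0,0.09],
  [0.4,0.4,0,0.18],
  [0.6,0.6,0,0.27],
  [0.8,0.8,0,0.36],
  [0.94,0.92,0,0.45],
  [0.94,0.92,0,0.55],
  [0.94,0.92,0,0.55],
], fingers=87)

```text
time_s: 1.02
tcp_pos: [0.3336, 0.4074, 0.2922]
ee_rot: [[0.002, -1.0, -0.0], [-1.0, -0.002, -0.0], [0.0, 0.0, -1.0]]
wrist_force: [1.1, 0.8, 0.5]
gripper_width: 1.001
```

>>> drive_tool([
  [0.4,-0.4,0,0],
  [0.8,-0.7,0,0],
  [1,-0.7,0,0],
  [1,-0.7,0,0],
])

```text
time_s: 1.52
tcp_pos: [0.4175, 0.2865, 0.2922]
ee_rot: [[0.001, -1.0, -0.0], [-1.0, -0.001, -0.0], [0.0, 0.0, -1.0]]
wrist_force: [1.1, -0.3, 0.4]
gripper_width: 1.005
```

>>> drive_tool([
  [0.5,-0.3,0,0],
  [1,-0.6,0,0],
  [1,-0.7,0,0],
  [1,-0.7,0,0],
])

```text
time_s: 2.02
tcp_pos: [0.5024, 0.1682, 0.2919]
ee_rot: [[0.001, -1.0, -0.0], [-1.0, -0.001, 0.0], [-0.0, 0.0, -1.0]]
wrist_force: [0.3, 0.5, -0.3]
gripper_width: 1.001
```

>>> drive_tool([
  [0.5,0,0,0],
  [1,0,0,0],
  [1,0,0,0],
])

```text
time_s: 2.4
tcp_pos: [0.501, 0.0467, 0.2923]
ee_rot: [[-0.001, -1.0, -0.0], [-1.0, 0.001, 0.0], [-0.0, 0.0, -1.0]]
wrist_force: [0.5, 0.1, -0.4]
gripper_width: 1.001
```

>>> drive_tool([
  [0.5,0,0,0],
  [1,0,0,0],
  [1,0,0,0],
])

```text
time_s: 2.78
tcp_pos: [0.5019, -0.073, 0.2922]
ee_rot: [[-0.001, -1.0, -0.0], [-1.0, 0.001, 0.0], [-0.0, 0.0, -1.0]]
wrist_force: [0.1, 0.9, -0.7]
gripper_width: 0.999
```

>>> drive_tool([
  [0.5,0,0,0],
  [1,0,0,0],
  [1,0,0,0],
  [1,0,0,0],
])

```text
time_s: 3.28
tcp_pos: [0.5027, -0.1903, 0.2921]
ee_rot: [[0.003, -1.0, -0.0], [-1.0, -0.003, 0.0], [-0.0, 0.0, -1.0]]
wrist_force: [1.5, 0.3, 0.3]
gripper_width: 0.998
```

>>> drive_tool([
  [0.4,0,0,0],
  [0.6,0,0,0],
  [0.6,0,0,0],
  [0.6,0,0,0],
])

```text
time_s: 3.78
tcp_pos: [0.5026, -0.2622, 0.2923]
ee_rot: [[0.004, -1.0, 0.0], [-1.0, -0.004, 0.0], [-0.0, -0.0, -1.0]]
wrist_force: [-0.5, 0.1, 0.4]
gripper_width: 0.998
```

Run:
```python
from h import *
snap('wrist','w1')
for p in((.5067,-.3142,.154),(.499,-.2405,.134),(.564,-.2705,.044)):print(proj('w1',p).round(1))
i=cv2.imread('pics/w1.png');cv2.imwrite('pics/w1x.png',cv2.resize(i,(800,600),interpolation=cv2.INTER_CUBIC))
```

```text
[249.4 137.7]
[258.7 219.7]
[200.7 165.2]
```

View pics/w1x.png

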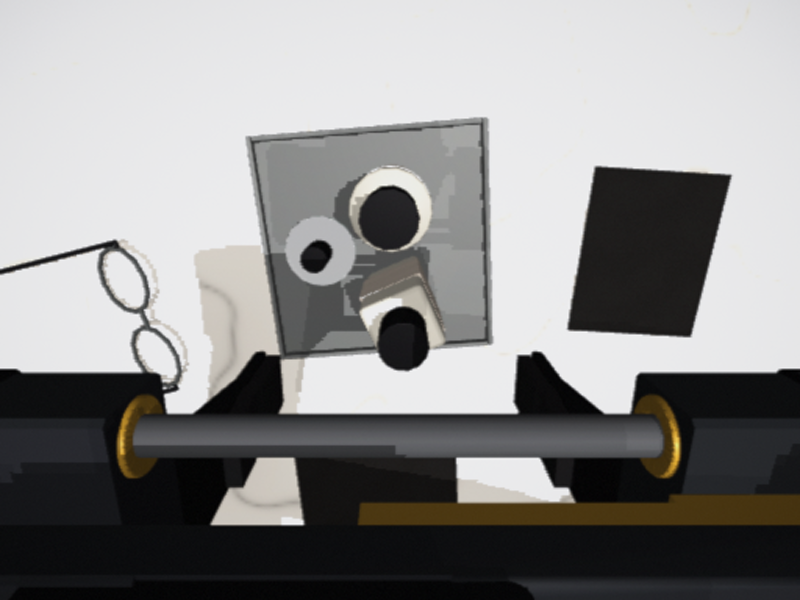

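The wrist view shows the round cap top at (389,216), the square at (403,343) and the hub at (314,259) in 800 px pixels. All three match my estimates to within 2 px. The square bottle goes first.

>>> drive_tool([
  [-0.18,0.03,0,0],
  [-0.18,0.03,0.2,0],
  [-0.18,0.03,0.4,0],
  [-0.18,0.03,0.6,0],
  [-0.18,0.03,0.75,0],
  [-0.18,0.03,0.9,0],
  [-0.18,0.03,0.99,0],
  [-0.18,0.03,0.99,0],
  [-0.18,0.03,0.99,0],
])

```text
time_s: 4.95
tcp_pos: [0.4991, -0.2423, 0.1742]
ee_rot: [[0.002, -1.0, 0.001], [-1.0, -0.002, -0.0], [0.0, -0.001, -1.0]]
wrist_force: [-0.2, -0.3, 0.4]
gripper_width: 0.999
```

>>> drive_tool([
  [0,0,0,0],
  [0,0,0,0],
  [0,0,0,0],
  [0,0,0,0],
  [0,0,0,0],
  [0,0,0,0],
  [0,0,0,0],
  [0,0,0,0],
], fingers=20)

```text
time_s: 5.95
tcp_pos: [0.4987, -0.2425, 0.1735]
ee_rot: [[0.001, -1.0, 0.0], [-1.0, -0.001, -0.0], [0.0, -0.0, -1.0]]
wrist_force: [1.1, -1.2, -1.0]
gripper_width: 0.338
```

>>> drive_tool([
  [0,0,-0.1,0],
  [0,0,-0.3,0],
  [0,0,-0.5,0],
  [0,0,-0.7,0],
  [0,0,-0.7,0],
])

```text
time_s: 6.58
tcp_pos: [0.4993, -0.2427, 0.2597]
ee_rot: [[0.001, -1.0, 0.005], [-1.0, -0.001, -0.001], [0.001, -0.005, -1.0]]
wrist_force: [0.3, -0.5, -2.3]
gripper_width: 0.339
```

>>> drive_tool([
  [-0.2,0,0,0],
  [-0.4,0,0,0],
  [-0.6,0,0,0],
  [-0.8,0,0,0],
  [-1,0,0,0],
])

```text
time_s: 7.2
tcp_pos: [0.4976, -0.1216, 0.2561]
ee_rot: [[0.001, -1.0, -0.003], [-1.0, -0.001, 0.0], [-0.0, 0.003, -1.0]]
wrist_force: [-0.2, 0.7, -1.7]
gripper_width: 0.335
```

>>> drive_tool([
  [-0.2,-0.07,0,0],
  [-0.4,-0.14,0,0],
  [-0.6,-0.14,0,0],
  [-0.8,-0.14,0,0],
  [-1,-0.14,0,0],
])

```text
time_s: 7.82
tcp_pos: [0.5143, -0.0017, 0.2561]
ee_rot: [[0.001, -1.0, -0.003], [-1.0, -0.001, -0.0], [0.0, 0.003, -1.0]]
wrist_force: [0.6, -0.6, -2.5]
gripper_width: 0.34
```

>>> drive_tool([
  [-0.2,0,0,0],
  [-0.32,0,0,0],
  [-0.32,0,0,0],
  [-0.32,0,0.2,0],
  [-0.32,0,0.4,0],
  [-0.32,0,0.55,0],
  [-0.32,0,0.63,0],
  [-0.32,0,0.67,0],
  [-0.32,0,0.69,0],
  [-0.32,0,0.7,0],
])

```text
time_s: 9.07
tcp_pos: [0.5154, 0.036, 0.1739]
ee_rot: [[0.001, -1.0, 0.001], [-1.0, -0.001, 0.0], [-0.0, -0.001, -1.0]]
wrist_force: [-0.3, 1.2, -1.7]
gripper_width: 0.338
```

>>> drive_tool([
  [0,0,0,0],
  [0,0,0,0],
])

```text
time_s: 9.32
tcp_pos: [0.5152, 0.036, 0.1738]
ee_rot: [[0.001, -1.0, 0.001], [-1.0, -0.001, 0.0], [-0.0, -0.001, -1.0]]
wrist_force: [-0.3, 0.1, -1.2]
gripper_width: 0.335
```

>>> drive_tool([
  [0,0,0.005,0],
  [0,0,0.01,0],
  [0,0,0.01,0],
])

```text
time_s: 9.7
tcp_pos: [0.5156, 0.0361, 0.1733]
ee_rot: [[0.002, -1.0, 0.002], [-1.0, -0.002, 0.0], [-0.0, -0.002, -1.0]]
wrist_force: [-0.9, -0.3, 5.3]
gripper_width: 0.335
```

>>> drive_tool([
  [0,0,0,0],
  [0,0,0,0],
  [0,0,0,0],
  [0,0,0,0],
  [0,0,0,0],
  [0,0,0,0],
], fingers=87)

```text
time_s: 10.45
tcp_pos: [0.5151, 0.036, 0.1721]
ee_rot: [[0.001, -1.0, -0.0], [-1.0, -0.001, -0.0], [0.0, 0.0, -1.0]]
wrist_force: [-0.6, 0.0, -1.0]
gripper_width: 0.927
```

>>> drive_tool([
  [0,0,-0.1,0],
  [0,0,-0.3,0],
  [0,0,-0.6,0],
  [0,0,-0.81,0],
  [0,0,-0.81,0],
])

```text
time_s: 11.08
tcp_pos: [0.5161, 0.0362, 0.2724]
ee_rot: [[0.001, -1.0, 0.006], [-1.0, -0.001, 0.002], [-0.002, -0.006, -1.0]]
wrist_force: [0.2, 0.2, -0.5]
gripper_width: 1.001
```

>>> drive_tool([
  [0.4,0,0,0],
  [0.8,0,0,0],
  [1,0,0,0],
])

```text
time_s: 11.45
tcp_pos: [0.5144, -0.0858, 0.2686]
ee_rot: [[-0.001, -1.0, -0.002], [-1.0, 0.001, -0.0], [0.0, 0.002, -1.0]]
wrist_force: [0.8, -0.8, 0.1]
gripper_width: 0.999
```

>>> drive_tool([
  [0.4,0,0,0],
  [0.8,0,0,0],
  [1,0,0,0],
])

```text
time_s: 11.82
tcp_pos: [0.5146, -0.206, 0.2684]
ee_rot: [[-0.001, -1.0, -0.002], [-1.0, 0.001, 0.0], [-0.0, 0.002, -1.0]]
wrist_force: [-0.8, 0.6, -0.2]
gripper_width: 1.001
```

>>> drive_tool([
  [0.4,0.07,0,0],
  [0.8,0.07,0,0],
  [0.92,0.07,0,0],
  [0.92,0.07,0,0],
  [0.92,0.07,0.2,0],
  [0.92,0.07,0.4,0],
  [0.92,0.07,0.55,0],
  [0.92,0.07,0.63,0],
  [0.92,0.07,0.63,0],
  [0.92,0.07,0.63,0],
])

```text
time_s: 13.08
tcp_pos: [0.5076, -0.3143, 0.1948]
ee_rot: [[0.002, -1.0, 0.001], [-1.0, -0.002, -0.001], [0.001, -0.001, -1.0]]
wrist_force: [0.8, -0.3, 0.2]
gripper_width: 1.0
```

>>> drive_tool([
  [0,0,0,0],
  [0,0,0,0],
  [0,0,0,0],
  [0,0,0,0],
  [0,0,0,0],
  [0,0,0,0],
  [0,0,0,0],
  [0,0,0,0],
], fingers=20)

```text
time_s: 14.08
tcp_pos: [0.5071, -0.3145, 0.1938]
ee_rot: [[0.001, -1.0, 0.0], [-1.0, -0.001, -0.0], [0.0, -0.0, -1.0]]
wrist_force: [-0.2, 0.7, 0.1]
gripper_width: 0.335
```

>>> drive_tool([
  [0,0,-0.1,0],
  [0,0,-0.3,0],
  [0,0,-0.5,0],
  [0,0,-0.7,0],
  [0,0,-0.7,0],
])

```text
time_s: 14.7
tcp_pos: [0.5079, -0.3148, 0.2805]
ee_rot: [[0.001, -1.0, 0.005], [-1.0, -0.001, -0.002], [0.002, -0.005, -1.0]]
wrist_force: [-0.2, 0.2, -1.1]
gripper_width: 0.335
```

>>> drive_tool([
  [-0.2,0,0,0],
  [-0.4,0,0,0],
  [-0.6,0,0,0],
  [-0.8,0,0,0],
  [-1,0,0,0],
])

```text
time_s: 15.32
tcp_pos: [0.5062, -0.1935, 0.2766]
ee_rot: [[0.001, -1.0, -0.002], [-1.0, -0.001, 0.001], [-0.001, 0.002, -1.0]]
wrist_force: [0.4, 0.2, -1.3]
gripper_width: 0.336
```

>>> drive_tool([
  [-0.2,-0.05,0,0],
  [-0.4,-0.1,0,0],
  [-0.6,-0.1,0,0],
  [-0.8,-0.1,0,0],
  [-1,-0.1,0,0],
])

```text
time_s: 15.95
tcp_pos: [0.5181, -0.0736, 0.2766]
ee_rot: [[0.001, -1.0, -0.002], [-1.0, -0.001, 0.0], [-0.0, 0.002, -1.0]]
wrist_force: [-0.8, -0.5, -2.3]
gripper_width: 0.339
```

>>> drive_tool([
  [-0.1,0,0,0],
  [-0.15,0,0,0],
  [-0.15,0,0,0],
  [-0.15,0,0.2,0],
  [-0.15,0,0.4,0],
  [-0.15,0,0.55,0],
  [-0.15,0,0.63,0],
  [-0.15,0,0.67,0],
  [-0.15,0,0.69,0],
  [-0.15,0,0.7,0],
])

```text
time_s: 17.2
tcp_pos: [0.519, -0.0565, 0.1943]
ee_rot: [[0.001, -1.0, 0.001], [-1.0, -0.001, 0.0], [-0.0, -0.001, -1.0]]
wrist_force: [0.2, -0.3, -0.9]
gripper_width: 0.335
```

>>> drive_tool([
  [0,0,0.005,0],
  [0,0,0.01,0],
  [0,0,0.01,0],
  [0,0,0.01,0],
])

```text
time_s: 17.7
tcp_pos: [0.5193, -0.0564, 0.1937]
ee_rot: [[0.002, -1.0, 0.002], [-1.0, -0.002, -0.0], [0.0, -0.002, -1.0]]
wrist_force: [-0.9, 0.3, 5.7]
gripper_width: 0.334
```

>>> drive_tool([
  [0,0,0,0],
  [0,0,0,0],
  [0,0,0,0],
  [0,0,0,0],
  [0,0,0,0],
  [0,0,0,0],
], fingers=87)

```text
time_s: 18.45
tcp_pos: [0.5188, -0.0564, 0.1926]
ee_rot: [[0.001, -1.0, -0.0], [-1.0, -0.001, 0.0], [-0.0, 0.0, -1.0]]
wrist_force: [0.4, 0.1, -0.2]
gripper_width: 0.931
```

>>> drive_tool([
  [0,0,-0.1,0],
  [0,0,-0.3,0],
  [0,0,-0.6,0],
  [0,0,-0.71,0],
  [0,0,-0.71,0],
])

```text
time_s: 19.08
tcp_pos: [0.519, -0.0564, 0.2788]
ee_rot: [[0.001, -1.0, 0.002], [-1.0, -0.001, 0.001], [-0.001, -0.002, -1.0]]
wrist_force: [0.2, -0.5, -0.4]
gripper_width: 0.996
```

>>> drive_tool([
  [0.4,-0.1,0,0],
  [0.8,-0.3,0,0],
  [1,-0.37,0,0],
  [1,-0.37,0,0],
])

```text
time_s: 19.58
tcp_pos: [0.5629, -0.1777, 0.2754]
ee_rot: [[-0.002, -1.0, -0.004], [-1.0, 0.002, 0.001], [-0.001, 0.004, -1.0]]
wrist_force: [0.6, 0.0, 0.4]
gripper_width: 0.998
```

>>> drive_tool([
  [0.4,0,0.3,0],
  [0.7,0,0.6,0],
  [0.7,0,0.8,0],
  [0.7,0,0.8,0],
  [0.7,0,0.8,0],
])

```text
time_s: 20.2
tcp_pos: [0.5639, -0.2596, 0.1827]
ee_rot: [[0.003, -1.0, 0.001], [-1.0, -0.003, -0.001], [0.001, -0.001, -1.0]]
wrist_force: [0.1, -0.8, 0.3]
gripper_width: 0.997
```

Run:
```python
from h import *
snap('wrist','w2');snap('top','t2')
print(telemetry.sense()['tcp_pos'])
for p in((.564,-.2705,.044),(.564,-.2705,.012)):print(proj('w2',p).round(1))
a=cv2.imread('pics/w2.png')[100:292,100:356];b=cv2.imread('pics/t2.png')[130:290,95:435]
cv2.imwrite('pics/v2.png',np.vstack([cv2.resize(a,(400,300),interpolation=cv2.INTER_CUBIC),cv2.resize(b,(400,188))]))
cv2.imwrite('pics/v2.png',np.hstack([cv2.resize(a,(400,300),interpolation=cv2.INTER_CUBIC),cv2.resize(cv2.copyMakeBorder(b,48,47,0,0,cv2.BORDER_CONSTANT),(400,300),interpolation=cv2.INTER_CUBIC)]))
```

```text
[ 0.56418114 -0.25977366  0.18348347]
[254.6 190.6]
[254.7 180.5]
```

View pics/v2.png

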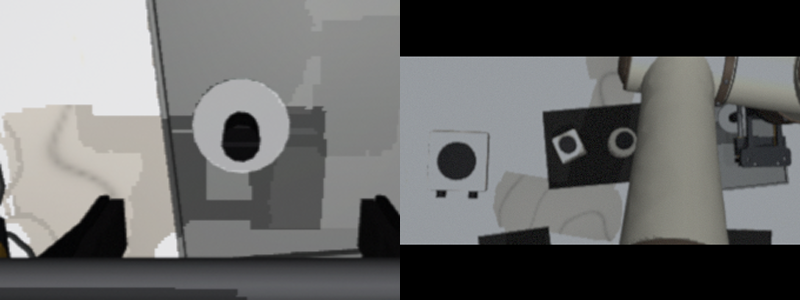

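The lens hub top sits at (241,143) in the crop, so the lens is at (0.564, -0.2705) as predicted. Both bottles stand on the mat. Next I narrow the fingers, descend and grip the hub.

>>> drive_tool([
  [0.09,0,0,0],
  [0.09,0,0.1,0],
  [0.09,0,0.25,0],
  [0.09,0,0.4,0],
  [0.09,0,0.5,0],
  [0.09,0,0.6,0],
  [0.09,0,0.7,0],
  [0.09,0,0.76,0],
  [0.09,0,0.8,0],
  [0.09,0,0.8,0],
], fingers=50)

```text
time_s: 21.55
tcp_pos: [0.5634, -0.2712, 0.0857]
ee_rot: [[0.001, -1.0, -0.0], [-1.0, -0.001, 0.0], [-0.0, 0.0, -1.0]]
wrist_force: [0.4, -0.8, 0.1]
gripper_width: 0.578
```

>>> drive_tool([
  [0,0,0,0],
  [0,0,0,0],
  [0,0,0,0],
  [0,0,0,0],
  [0,0,0,0],
  [0,0,0,0],
  [0,0,0,0],
], fingers=10)

```text
time_s: 22.42
tcp_pos: [0.5635, -0.2713, 0.0861]
ee_rot: [[0.001, -1.0, 0.0], [-1.0, -0.001, -0.0], [0.0, -0.0, -1.0]]
wrist_force: [0.1, -0.6, 1.3]
gripper_width: 0.222
```

>>> drive_tool([
  [0,0,-0.1,0],
  [0,0,-0.3,0],
  [0,0,-0.5,0],
  [0,0,-0.7,0],
  [0,0,-0.9,0],
  [0,0,-1,0],
])

```text
time_s: 23.18
tcp_pos: [0.5637, -0.2713, 0.2078]
ee_rot: [[0.001, -1.0, 0.003], [-1.0, -0.001, -0.001], [0.001, -0.003, -1.0]]
wrist_force: [0.3, -1.0, -0.9]
gripper_width: 0.219
```

>>> drive_tool([
  [0,0,-0.2,0],
  [0,0,-0.4,0],
  [0,0,-0.5,0],
  [-0.2,0.1,-0.5,0],
  [-0.4,0.2,-0.5,0],
  [-0.6,0.3,-0.5,0],
  [-0.8,0.4,-0.5,0],
  [-1,0.5,-0.5,0],
])

```text
time_s: 24.18
tcp_pos: [0.5024, -0.1504, 0.2651]
ee_rot: [[0.001, -1.0, -0.002], [-1.0, -0.001, 0.0], [-0.0, 0.002, -1.0]]
wrist_force: [-0.8, 0.7, -0.6]
gripper_width: 0.22
```

>>> drive_tool([
  [-0.25,0,0,0],
  [-0.5,0,0,0],
  [-0.75,0,0,0],
  [-1,0,0,0],
])

```text
time_s: 24.68
tcp_pos: [0.5026, -0.0303, 0.2652]
ee_rot: [[0.001, -1.0, -0.001], [-1.0, -0.001, 0.0], [-0.0, 0.001, -1.0]]
wrist_force: [0.7, 0.7, 0.5]
gripper_width: 0.219
```

>>> drive_tool([
  [-0.25,0,0,0],
  [-0.5,0,0,0],
  [-0.75,0,0,0],
  [-1,0,0,0],
])

```text
time_s: 25.18
tcp_pos: [0.5025, 0.0896, 0.2652]
ee_rot: [[0.001, -1.0, -0.002], [-1.0, -0.001, -0.0], [0.0, 0.002, -1.0]]
wrist_force: [-0.4, -0.3, -0.1]
gripper_width: 0.219
```

>>> drive_tool([
  [-0.25,0,0,0],
  [-0.5,0,0,0],
  [-0.75,0,0,0],
  [-1,0,0,0],
  [-1,0,0,0],
  [-1,0,0,0],
])

```text
time_s: 25.92
tcp_pos: [0.5025, 0.2083, 0.2653]
ee_rot: [[0.001, -1.0, -0.001], [-1.0, -0.001, -0.001], [0.001, 0.001, -1.0]]
wrist_force: [0.6, -0.2, -1.0]
gripper_width: 0.222
```

Run:
```python
from h import *
snap('wrist','w3');print(telemetry.sense()['tcp_pos'],telemetry.sense()['gripper_width'])
g=cv2.imread('pics/t2.png',0)[190:265,112:178]
for th in(60,80):
    m=(g<th).astype(np.uint8);n,l,st,c=cv2.connectedComponentsWithStats(m)
    k=1+np.argmax(st[1:,4]);u,v=c[k]+[112,190];print(st[k],u,v,at('t2',u,v,.03).round(4))
print(proj('w3',(.4952,.2485,.03)))
i=cv2.imread('pics/w3.png');cv2.imwrite('pics/w3x.png',cv2.resize(i,(800,600),interpolation=cv2.INTER_CUBIC))
```

```text
[0.50259743 0.20797701 0.26544801] 0.21692300787025426
[ 15  13  32  31 774] 142.6808785529716 218.4173126614987 [0.4962 0.2491 0.03  ]
[ 15  13  33  32 812] 142.66256157635468 218.41748768472905 [0.4962 0.2492 0.03  ]
[260.77856602 209.9564785 ]
```

View pics/w3x.png

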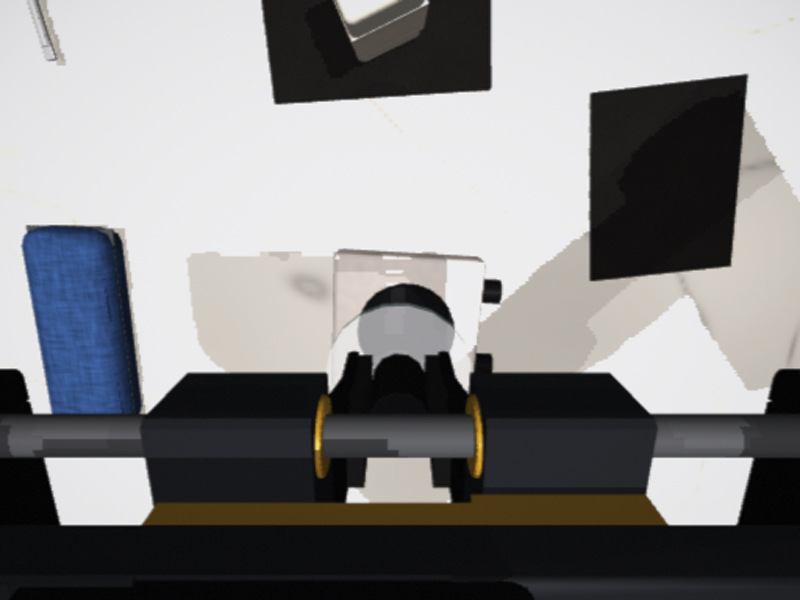

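The pad's visible part spans (357–455) with its top edge at 283, so its centre is near (406,332). That agrees with the top-view fit (0.496, 0.249).

>>> drive_tool([
  [-0.2,0.05,0,0],
  [-0.34,0.05,0,0],
  [-0.34,0.05,0.2,0],
  [-0.34,0.05,0.4,0],
  [-0.34,0.05,0.6,0],
  [-0.34,0.05,0.8,0],
  [-0.34,0.05,0.8,0],
  [-0.34,0.05,0.8,0],
])

```text
time_s: 26.98
tcp_pos: [0.4976, 0.2498, 0.1708]
ee_rot: [[0.001, -1.0, 0.001], [-1.0, -0.001, 0.001], [-0.001, -0.001, -1.0]]
wrist_force: [0.5, -0.2, -0.7]
gripper_width: 0.218
```

>>> drive_tool([
  [0,0,0.15,0],
  [0,0,0.28,0],
  [0,0,0.36,0],
  [0,0,0.42,0],
  [0,0,0.45,0],
  [0,0,0.47,0],
  [0,0,0.47,0],
  [0,0,0.47,0],
])

```text
time_s: 27.98
tcp_pos: [0.497, 0.2497, 0.1137]
ee_rot: [[0.001, -1.0, 0.0], [-1.0, -0.001, 0.0], [-0.0, -0.0, -1.0]]
wrist_force: [0.1, 0.3, 0.6]
gripper_width: 0.221
```

>>> drive_tool([
  [0,0,0.005,0],
  [0,0,0.01,0],
  [0,0,0.01,0],
  [0,0,0.01,0],
])

```text
time_s: 28.48
tcp_pos: [0.4969, 0.2495, 0.1123]
ee_rot: [[0.001, -1.0, 0.0], [-1.0, -0.001, 0.0], [-0.0, -0.0, -1.0]]
wrist_force: [-0.9, -0.4, -0.3]
gripper_width: 0.222
```

Not in contact yet (expected at z about 0.112), so I'm easing down further.

>>> drive_tool([
  [0,0,0.005,0],
  [0,0,0.01,0],
  [0,0,0.01,0],
  [0,0,0.01,0],
])

```text
time_s: 28.98
tcp_pos: [0.4969, 0.2496, 0.112]
ee_rot: [[0.001, -1.0, 0.0], [-1.0, -0.001, 0.0], [-0.0, -0.0, -1.0]]
wrist_force: [-2.0, 0.1, 5.9]
gripper_width: 0.221
```

>>> drive_tool([
  [0,0,0,0],
  [0,0,0,0],
  [0,0,0,0],
  [0,0,0,0],
  [0,0,0,0],
], fingers=60)

```text
time_s: 29.6
tcp_pos: [0.4969, 0.2495, 0.1109]
ee_rot: [[0.001, -1.0, -0.0], [-1.0, -0.001, -0.0], [0.0, 0.0, -1.0]]
wrist_force: [0.0, 0.1, -0.3]
gripper_width: 0.658
```

>>> drive_tool([
  [0,0,-0.1,0],
  [0,0,-0.25,0],
  [0,0,-0.5,0],
  [0,0,-0.8,0],
  [0,0,-1,0],
  [0,0,-1,0],
  [0,0,-1,0],
], fingers=87)

```text
time_s: 30.48
tcp_pos: [0.4964, 0.2492, 0.2306]
ee_rot: [[0.001, -1.0, -0.001], [-1.0, -0.001, -0.0], [0.0, 0.001, -1.0]]
wrist_force: [-0.7, 0.1, 0.2]
gripper_width: 1.002
```

Run:
```python
from h import *
snap('wrist','w4');s=telemetry.sense();print(s['tcp_pos'],s['gripper_width'])
print(proj('w4',(.4965,.2495,.03)),proj('w4',(.4965,.2495,.07)))
i=cv2.imread('pics/w4.png')[112:256,140:380];cv2.imwrite('pics/w4x.png',cv2.resize(i,None,fx=3,fy=3,interpolation=cv2.INTER_CUBIC))
```

```text
[0.49630655 0.24913277 0.23012519] 0.9971958525537717
[254.35434026 183.7939295 ] [254.30334073 195.75489982]
```

View pics/w4x.png

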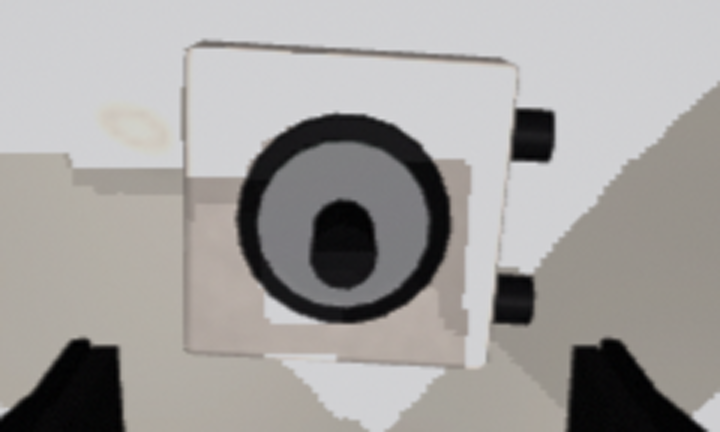

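Lens disc centre (343,224) and pad centre (343,218), with about 7 px expected from the disc's height, so it's centred to about 1 mm and released. Next I bring back the round bottle by reversing my commanded shifts.

>>> drive_tool([
  [0,0,-0.2,0],
  [0,0,-0.39,0],
  [0.3,-0.1,-0.39,0],
  [0.6,-0.18,-0.39,0],
  [0.85,-0.18,-0.39,0],
])

```text
time_s: 31.15
tcp_pos: [0.5185, 0.1462, 0.2763]
ee_rot: [[0.0, -1.0, -0.002], [-1.0, -0.0, -0.002], [0.002, 0.002, -1.0]]
wrist_force: [-0.3, -0.2, -0.5]
gripper_width: 0.999
```

>>> drive_tool([
  [0.3,0,0,0],
  [0.6,0,0,0],
  [0.85,0,0,0],
])

```text
time_s: 31.52
tcp_pos: [0.5181, 0.0442, 0.2765]
ee_rot: [[0.001, -1.0, -0.003], [-1.0, -0.001, -0.001], [0.001, 0.003, -1.0]]
wrist_force: [0.1, 0.1, 0.1]
gripper_width: 0.998
```

>>> drive_tool([
  [0.3,0,0,0],
  [0.6,0,0,0],
  [0.85,0,0,0],
  [0.85,0,0,0],
  [0.85,0,0,0],
])

```text
time_s: 32.15
tcp_pos: [0.5186, -0.0562, 0.277]
ee_rot: [[0.001, -1.0, -0.002], [-1.0, -0.001, -0.0], [0.0, 0.002, -1.0]]
wrist_force: [0.9, 0.0, -0.9]
gripper_width: 0.999
```

>>> drive_tool([
  [0,0,0.2,0],
  [0,0,0.4,0],
  [0,0,0.55,0],
  [0,0,0.65,0],
  [0,0,0.7,0],
  [0,0,0.7,0],
  [0,0,0.7,0],
])

```text
time_s: 33.02
tcp_pos: [0.5192, -0.0563, 0.1945]
ee_rot: [[0.001, -1.0, 0.001], [-1.0, -0.001, 0.0], [-0.0, -0.001, -1.0]]
wrist_force: [-0.2, -0.1, -1.3]
gripper_width: 1.005
```

>>> drive_tool([
  [0,0,0,0],
  [0,0,0,0],
  [0,0,0,0],
  [0,0,0,0],
  [0,0,0,0],
  [0,0,0,0],
  [0,0,0,0],
  [0,0,0,0],
], fingers=20)

```text
time_s: 34.02
tcp_pos: [0.5188, -0.0564, 0.1939]
ee_rot: [[0.001, -1.0, 0.0], [-1.0, -0.001, 0.0], [-0.0, -0.0, -1.0]]
wrist_force: [0.7, -0.1, 0.1]
gripper_width: 0.337
```

>>> drive_tool([
  [0,0,-0.1,0],
  [0,0,-0.3,0],
  [0,0,-0.5,0],
  [0,0,-0.7,0],
  [0,0,-0.7,0],
])

```text
time_s: 34.65
tcp_pos: [0.5196, -0.0563, 0.2802]
ee_rot: [[0.001, -1.0, 0.005], [-1.0, -0.001, 0.001], [-0.001, -0.005, -1.0]]
wrist_force: [0.1, -0.0, -1.5]
gripper_width: 0.338
```

>>> drive_tool([
  [0.2,0.05,0,0],
  [0.4,0.1,0,0],
  [0.6,0.1,0,0],
  [0.8,0.1,0,0],
  [1,0.1,0,0],
])

```text
time_s: 35.28
tcp_pos: [0.5062, -0.177, 0.2765]
ee_rot: [[0.001, -1.0, -0.002], [-1.0, -0.001, 0.001], [-0.001, 0.002, -1.0]]
wrist_force: [-0.9, 0.3, -2.0]
gripper_width: 0.337
```

>>> drive_tool([
  [0.2,0,0,0],
  [0.4,0,0,0],
  [0.6,0,0,0],
  [0.8,0,0,0],
  [1,0,0,0],
])

```text
time_s: 35.9
tcp_pos: [0.5064, -0.2969, 0.2763]
ee_rot: [[0.001, -1.0, -0.002], [-1.0, -0.001, 0.001], [-0.001, 0.002, -1.0]]
wrist_force: [0.5, -0.6, -0.7]
gripper_width: 0.337
```

>>> drive_tool([
  [0.1,0,0,0],
  [0.15,0,0,0],
  [0.15,0,0,0],
  [0.15,0,0.2,0],
  [0.15,0,0.4,0],
  [0.15,0,0.55,0],
  [0.15,0,0.63,0],
  [0.15,0,0.67,0],
  [0.15,0,0.69,0],
  [0.15,0,0.7,0],
])

```text
time_s: 37.15
tcp_pos: [0.5073, -0.3145, 0.1944]
ee_rot: [[0.001, -1.0, 0.001], [-1.0, -0.001, -0.0], [0.0, -0.001, -1.0]]
wrist_force: [0.1, -0.3, -1.1]
gripper_width: 0.335
```

>>> drive_tool([
  [0,0,0.005,0],
  [0,0,0.01,0],
  [0,0,0.01,0],
  [0,0,0.01,0],
])

```text
time_s: 37.65
tcp_pos: [0.5075, -0.3147, 0.1938]
ee_rot: [[0.001, -1.0, 0.001], [-1.0, -0.001, -0.001], [0.001, -0.001, -1.0]]
wrist_force: [-0.1, 0.1, 6.5]
gripper_width: 0.337
```

>>> drive_tool([
  [0,0,0,0],
  [0,0,0,0],
  [0,0,0,0],
  [0,0,0,0],
  [0,0,0,0],
  [0,0,0,0],
], fingers=87)

```text
time_s: 38.4
tcp_pos: [0.507, -0.3145, 0.1926]
ee_rot: [[0.001, -1.0, -0.0], [-1.0, -0.001, 0.0], [-0.0, 0.0, -1.0]]
wrist_force: [-0.5, 0.5, -0.2]
gripper_width: 0.932
```

>>> drive_tool([
  [0,0,-0.1,0],
  [0,0,-0.3,0],
  [0,0,-0.6,0],
  [0,0,-0.71,0],
  [-0.3,-0.07,-0.71,0],
  [-0.6,-0.07,-0.71,0],
  [-1,-0.07,-0.71,0],
])

```text
time_s: 39.28
tcp_pos: [0.515, -0.1936, 0.2774]
ee_rot: [[-0.001, -1.0, -0.001], [-1.0, 0.001, 0.0], [-0.0, 0.001, -1.0]]
wrist_force: [1.2, -0.0, -0.4]
gripper_width: 1.003
```

>>> drive_tool([
  [-0.4,0,0,0],
  [-0.8,0,0,0],
  [-1,0,0,0],
])

```text
time_s: 39.65
tcp_pos: [0.5147, -0.0724, 0.2777]
ee_rot: [[0.003, -1.0, -0.0], [-1.0, -0.003, 0.0], [-0.0, 0.0, -1.0]]
wrist_force: [-0.7, 0.0, -0.5]
gripper_width: 0.999
```

>>> drive_tool([
  [-0.4,0,0,0],
  [-0.8,0,0,0],
  [-0.92,0,0,0],
  [-0.92,0,0,0],
  [-0.92,0,0,0],
])

```text
time_s: 40.28
tcp_pos: [0.5149, 0.035, 0.2777]
ee_rot: [[-0.0, -1.0, -0.001], [-1.0, 0.0, -0.0], [0.0, 0.001, -1.0]]
wrist_force: [-0.3, -0.7, 0.3]
gripper_width: 0.999
```

>>> drive_tool([
  [0,0,0.2,0],
  [0,0,0.4,0],
  [0,0,0.6,0],
  [0,0,0.75,0],
  [0,0,0.83,0],
  [0,0,0.87,0],
  [0,0,0.87,0],
  [0,0,0.87,0],
])

```text
time_s: 41.28
tcp_pos: [0.5155, 0.036, 0.1741]
ee_rot: [[0.001, -1.0, 0.001], [-1.0, -0.001, 0.0], [-0.0, -0.001, -1.0]]
wrist_force: [-0.4, -0.1, 0.1]
gripper_width: 1.002
```

>>> drive_tool([
  [0,0,0,0],
  [0,0,0,0],
  [0,0,0,0],
  [0,0,0,0],
  [0,0,0,0],
  [0,0,0,0],
  [0,0,0,0],
  [0,0,0,0],
], fingers=20)

```text
time_s: 42.28
tcp_pos: [0.5152, 0.036, 0.1734]
ee_rot: [[0.001, -1.0, 0.0], [-1.0, -0.001, 0.0], [-0.0, -0.0, -1.0]]
wrist_force: [0.0, -0.4, -0.3]
gripper_width: 0.337
```

>>> drive_tool([
  [0,0,-0.1,0],
  [0,0,-0.3,0],
  [0,0,-0.5,0],
  [0,0,-0.7,0],
  [0,0,-0.7,0],
])

```text
time_s: 42.9
tcp_pos: [0.5159, 0.0362, 0.2596]
ee_rot: [[0.001, -1.0, 0.005], [-1.0, -0.001, 0.002], [-0.002, -0.005, -1.0]]
wrist_force: [-0.5, -0.2, -1.9]
gripper_width: 0.336
```

>>> drive_tool([
  [0.2,0.07,0,0],
  [0.4,0.14,0,0],
  [0.6,0.14,0,0],
  [0.8,0.14,0,0],
  [1,0.14,0,0],
])

```text
time_s: 43.52
tcp_pos: [0.4975, -0.0848, 0.2561]
ee_rot: [[0.001, -1.0, -0.003], [-1.0, -0.001, 0.0], [-0.0, 0.003, -1.0]]
wrist_force: [0.3, -0.3, -1.5]
gripper_width: 0.338
```

>>> drive_tool([
  [0.2,0,0,0],
  [0.4,0,0,0],
  [0.6,0,0,0],
  [0.8,0,0,0],
  [1,0,0,0],
])

```text
time_s: 44.15
tcp_pos: [0.4977, -0.2046, 0.2559]
ee_rot: [[0.001, -1.0, -0.003], [-1.0, -0.001, 0.001], [-0.001, 0.003, -1.0]]
wrist_force: [-0.0, 1.0, -2.2]
gripper_width: 0.336
```

>>> drive_tool([
  [0.2,0,0,0],
  [0.32,0,0,0],
  [0.32,0,0,0],
  [0.32,0,0.2,0],
  [0.32,0,0.4,0],
  [0.32,0,0.55,0],
  [0.32,0,0.63,0],
  [0.32,0,0.67,0],
  [0.32,0,0.69,0],
  [0.32,0,0.7,0],
])

```text
time_s: 45.4
tcp_pos: [0.4988, -0.2425, 0.1739]
ee_rot: [[0.001, -1.0, 0.001], [-1.0, -0.001, -0.0], [0.0, -0.001, -1.0]]
wrist_force: [0.3, 0.2, -0.9]
gripper_width: 0.335
```

>>> drive_tool([
  [0,0,0.005,0],
  [0,0,0.01,0],
  [0,0,0.01,0],
  [0,0,0.01,0],
])

```text
time_s: 45.9
tcp_pos: [0.499, -0.2426, 0.1733]
ee_rot: [[0.001, -1.0, 0.002], [-1.0, -0.001, -0.001], [0.001, -0.002, -1.0]]
wrist_force: [-0.0, 0.5, 5.7]
gripper_width: 0.335
```

>>> drive_tool([
  [0,0,0,0],
  [0,0,0,0],
  [0,0,0,0],
  [0,0,0,0],
  [0,0,0,0],
  [0,0,0,0],
], fingers=87)

```text
time_s: 46.65
tcp_pos: [0.4985, -0.2424, 0.172]
ee_rot: [[0.001, -1.0, -0.0], [-1.0, -0.001, 0.0], [-0.0, 0.0, -1.0]]
wrist_force: [0.2, 0.3, -0.4]
gripper_width: 0.931
```

>>> drive_tool([
  [0,0,-0.1,0],
  [0,0,-0.3,0],
  [0,0,-0.6,0],
  [0,0,-0.9,0],
  [-0.3,0,-1,0],
  [-0.6,0,-1,0],
  [-1,0,-1,0],
])

```text
time_s: 47.52
tcp_pos: [0.4985, -0.1217, 0.2935]
ee_rot: [[-0.0, -1.0, 0.002], [-1.0, 0.0, -0.0], [0.0, -0.002, -1.0]]
wrist_force: [-0.2, -0.8, 0.0]
gripper_width: 1.002
```

>>> drive_tool([
  [-0.4,0,0,0],
  [-0.8,0,0,0],
  [-1,0,0,0],
  [-1,0,0,0],
  [-1,0,0,0],
  [-1,0,0,0],
  [-1,0,0,0],
  [-1,0,0,0],
])

```text
time_s: 48.52
tcp_pos: [0.4983, -0.0029, 0.2922]
ee_rot: [[0.0, -1.0, -0.0], [-1.0, -0.0, -0.0], [0.0, 0.0, -1.0]]
wrist_force: [0.1, 0.3, 0.0]
gripper_width: 0.998
```

Run:
```python
from h import *
snap('top','t5');snap('side','s5');s=telemetry.sense();print(s['tcp_pos'],s['wrist_force'])
a=[cv2.imread(f'pics/{n}.png')[145:255,325:435] for n in('top0','t5')]
b=[cv2.imread(f'pics/{n}.png')[200:310,250:360] for n in('side0','s5')]
c=cv2.imread('pics/t5.png')[170:280,100:210]
f=lambda i:cv2.resize(i,(266,266),interpolation=cv2.INTER_CUBIC)
cv2.imwrite('pics/v5.png',np.vstack([np.hstack([f(a[0]),f(a[1]),f(c)]),np.hstack([f(b[0]),f(b[1]),f(cv2.imread('pics/t5.png'))])]))
for p,q in((a[0],a[1]),(b[0],b[1])):
    print([ (np.argwhere(cv2.cvtColor(i,6)<30).mean(0)).round(2) for i in(p,q)])
```

```text
[ 0.498313   -0.00275885  0.29220838] [0.26872768 0.11763737 0.42521225]
[array([56.94, 74.28]), array([60.16, 77.82])]
[array([21.3 , 28.33]), array([21.2 , 28.16])]
```

View pics/v5.png

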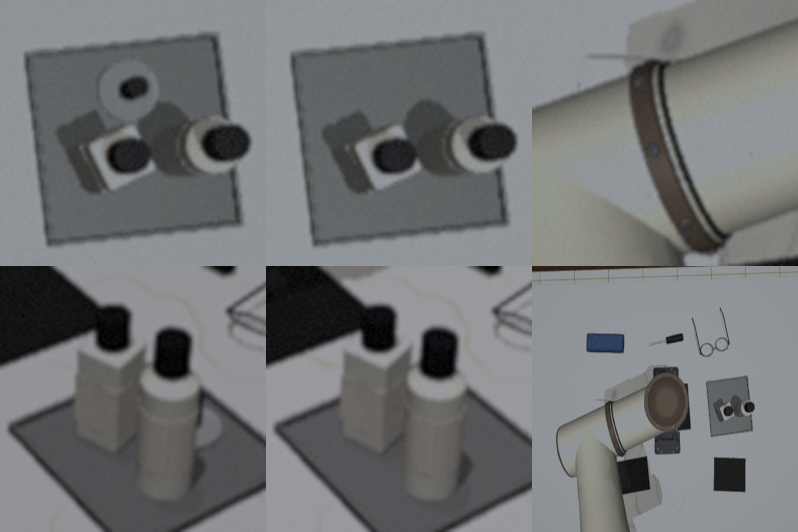

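Both bottles look the same as at the start in both views, and the bystanders haven't moved. The arm hides the pad in this view, but the lens was checked after release and the arm has stayed well above it since. Handing in.

```bash
python3 -c "
from h import *
print(order.finish_job())"
```

```text
the job is handed in; nothing more can be done
None
```

I parked both bottles on the 150 x 190 mm mat and set the lens hub up on the pad. I then stood the round bottle and the square bottle back at the tray spots they came from. The job was handed in at about 48.6 s of the 128 s allowed; it reports no verdict.

**Lens:** the wrist view after release showed the lens centred on the pad to about 1 mm and flat.

**Bottles:** the final top and side views showed both upright, on the right sides, and looking the same as in the first pictures. A computed comparison of the dark cap pixels agreed to about 0.2 px in the side view. In the top view it shifted by about 3–4 px, most likely because the dark lens hub was no longer in the crop; by eye the caps matched.

**Bystanders:** the case, spectacles and screwdriver looked undisturbed in the last top view.

**Not checked:** in the last top view the arm hid the pad, so I did not look at the lens again after its release check. The arm stayed well above the lens after that.

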